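# Line up the canisters and hold the settler's lever level

## Robot

A 6-joint arm with a two-finger parallel gripper is mounted at the origin on the work surface. World frame = base frame: x ahead of the robot, y to its left, z up, the work surface at z = 0. Lengths are in mm, angles in rad, forces in N, time in s.
With the tool pointing down it reaches from about 350 to 975 mm from the base axis. Payload 7.1 kg.
Tool frame: the origin (TCP) lies between the finger pads; the fingertips stand 17 mm ahead of it and the grasp point (between the pads) lies 2 mm behind it; z points along the fingers, y is the line along which they close (so a half turn about z gives the same grasp; the last joint's range is limited). The gripper opens to 88 mm and grips with 3 to 60 N. Pads are 20 mm wide; open, the fingers measure 115 mm over their backs; the gripper's body (75 mm by 178 mm) begins 61 mm behind the grasp point.
Start: joints at [1.216, 0.423, 1.63, -0, 1.089, -0.019], TCP at [205.921, 590.086, 239.675] pointing down, gripper open.
Joint ranges: [-3, 3], [-0.9, 2.11], [0.09, 2.58], [-1.31, 4.45], [0.11, 2.69], [-2.54, 2.54]. Speed limits (rad/s): [2.39, 2.39, 3.01, 3.14, 3.14, 3.14].

## Interface

Orientations are given as a rotation vector (axis times angle).
In Python, from workcell import ctrl gives the robot as it stands.
- The arm moves only by the shell command python3 jog.py 'ROWS' [OPENING]. ROWS is a JSON list of rows, 1 to 5 of them, each of 6 numbers: dx, dy, dz in mm, then a rotation vector rx, ry, rz in rad; each row shifts and turns the commanded pose from where the row before left it, along the tool's axes as they then stand; what a row does not reach is not made up. A row lasts 1/12 s, in which the tool goes at most 41.7 mm and 0.125 rad, less where a joint would pass 70% of its speed; a pose out of reach is approached as far as the arm can. OPENING is the finger opening in mm, set as the command begins (- or left out keeps the last). The fingers move at their own pace and stop on an object; the grip force is fixed at half the most. Time passes only in rows, so rows that do not move let the fingers close. It prints the time, the measured TCP pose, the force, the opening and the grip force at its end.
- ctrl.get_obs(): the state, without advancing time (a new reading comes with each control period).
- ctrl.get_image(name): name is "side" or "top"; returns a dict with "img" (384x512x3 uint8, red, green, blue), "fx", "fy", "cx", "cy" (pixels), "k1" (the pictures are not rectified: a ray, as slopes to the right and down, at radius r is drawn at 1 + k1 r^2 times it, then the intrinsics apply), "R" (3x3) and "t" (3): a world point X has camera coordinates R X + t. Camera axes: x right, y down, z forward; pixel columns grow to the right and rows downward; lengths in mm; the calibration is good to about 2 mm. A picture is of the moment at which its call begins. There is no depth.
- ctrl.close_job(): hands the job in; it is judged then, once.
The state is a dict: "t": time; "qpos": joint angles; "qvel": joint speeds; "joint_torque": joint torques, N m; "ee_pos": TCP position; "orientation": TCP orientation; "ft_force": force on the tool from outside, world axes, zero at the start; "moment": the same for the moment, N m; "width": finger opening in mm; "grasp_force": force on a finger pad.
Only numpy, scipy, OpenCV 4.12 (cv2) and the standard library are available. Lean on these libraries where they do the work, as an engineer would, in place of code of your own. Each camera call takes 0.05 s, during which the arm holds its last target. There are 200 camera calls.

## Task

Stand the two loose dark canisters on the low settler's shelf beside the one already there, upright between its two rails, so that the three make one neat row with less than a finger's width between neighbours, and let go of them. Then press the settler's spring lever down from above until it is level (half of its travel) and keep it there, never pushing it down to its bottom stop; the program finishes while the fingers are still holding the lever level. Leave the mug, the bowl and the pepper mill where they are.

Things in the scene. Friction and masses are not known exactly. Their poses are not given: they have to be found in the camera images.
- settler: Jar settler, a low white counter appliance 150 x 380 x 122 mm, fixed. Origin: on the counter under the middle of its shelf; x across the shelf to the back (away from the robot at yaw 0), y along the shelf, z up. At its -y end is the drive housing (y -235..-145, x -75..75, top z 50 mm), above which the lever points to -x, its hinge between two lugs (up to z 122 mm) at x 45, y -190, z 110 mm.
- shelf (a point): Middle of the settler's shelf floor, axes as the settler's, 30 mm above the counter. The floor is grey plastic, usable 270 mm along y (-135..135) and 80 mm across (x -40..40), between two aluminium rails 10 mm thick along y: the front one stands 8 mm, the back one 14 mm above the floor. Its ends are open.
- lever (a joint): The settler's hinged spring lever, rad: 0 = released, its pad end tipped up by 0.35 rad; 0.35 = level, half of the travel (runs the settler); 0.70 = bottom stop (trips it). Grows as the pad is pressed down; springs back to 0 when let go. At the middle of the pad it takes about 5 N to start, 9 N at level, 13 N at the bottom.
- lever_pad (a point): Middle of the top face of the lever's black pad (60 mm along the lever, 44 mm wide, 12 mm thick), 100 mm from the hinge. In the settler's frame it is at x -47, y -190, z 150 mm when released, and x -55, y -190, z 116 mm when the lever is level.
- canister_a: Canister already standing on the settler's shelf, anywhere from near one end to near the other: dark steel cylinder, diameter 56 mm, with a pale wooden lid (diameter 53 mm), 92 mm tall in all (lid from 78 mm up), 0.2 to 0.4 kg. Origin: centre of its underside, z up along its axis.
- canister_b: Loose canister standing on the counter, the same shape as canister_a; origin: centre of its underside. b and c may take either place in the row.
- canister_c: The other loose canister standing on the counter, the same shape; origin: centre of its underside.
- mug: White mug standing on the counter, diameter 76 mm, 85 mm tall, handle on its own +y side, turned roughly to the robot; origin: centre of its underside. Not to be disturbed.
- bowl: Blue bowl standing on the counter, diameter 90 mm, 45 mm tall; origin: centre of its underside. Not to be disturbed.
- mill: Dark wooden pepper mill, diameter 56 mm, 155 mm tall, standing on the counter to the right; origin: centre of its underside. Not to be disturbed.

How it is judged:
By the outcome, as a careful person would: the job done as asked, in the order asked, and still so for the second after the job is handed in, while the arm keeps its last pose, push and grip.
It also fails if it takes over 64 s, if anything falls off the work surface, if the arm or the gripper's body presses on something with over 40 N, if the wrist force passes 120 N, or if a joint passes its speed limit or range.

## Working session

There is one attempt and no reset: what is moved stays moved. The work goes in short steps, Python scripts to look and compute and a shell command to move; the robot and the scene stay as the last step left them, time stands still between calls to the robot, and variables do not carry over. Pictures are saved under pics/ and viewed, at most 10 in all, crops included, and the job is handed in when it is done.

```bash
ls; mkdir -p pics
python3 - <<'E'
from workcell import ctrl
import cv2,json
for n in("side","top"):
    d=ctrl.get_image(n); cv2.imwrite(f"pics/{n}0.png",d["img"][...,::-1])
    print(n,{k:(v.tolist() if hasattr(v,'tolist') else v) for k,v in d.items() if k!="img"})
o=ctrl.get_obs();print(o)
E
```

```text
jog.py
pics
workcell.py
side {'fx': 365.1927173577494, 'fy': 365.1927173577494, 'cx': 253.1872532566008, 'cy': 185.65209962230747, 'k1': -0.0083029743731774, 'R': [[-0.999430990152196, -0.03371965056172634, 0.0008252814038746736], [-0.02462892732593073, 0.7128327812142652, -0.7009014495384566], [0.02304586431823584, -0.700522955507049, -0.7132576511650576]], 't': [583.7308848867921, 173.58067233151726, 955.0774617163206]}
top {'fx': 496.5501027074264, 'fy': 496.5501027074264, 'cx': 242.59858334062216, 'cy': 195.50244053068462, 'k1': -0.13303025086909726, 'R': [[0.0015189153020844582, -0.9999891249438766, -0.00440940928979509], [-0.9744363082514782, -0.0004894586761259269, -0.22466339619847947], [0.22465879474780343, 0.004637933180221838, -0.9744264546482099]], 't': [-92.38931533212258, 619.3571056367477, 1528.8132655128638]}
{'t': 0.1, 'qpos': array([ 1.21601381e+00,  4.23783092e-01,  1.63059389e+00, -4.90207997e-06,
        1.08860081e+00, -1.89862197e-02]), 'qvel': array([-0.00115692, -0.00127988, -0.00150303, -0.00074122,  0.00180857,
        0.00119268]), 'joint_torque': array([-3.11891354e-04, -5.45609164e+01, -2.74325019e+01,  6.45169965e-02,
        1.87739090e-02, -1.12275049e-05]), 'ee_pos': array([205.75509402, 589.65981375, 238.97549316]), 'orientation': array([-5.24946939e-01, -3.09716651e+00,  2.13897956e-03]), 'ft_force': array([ 0.55294716, -0.19667661,  0.16900665]), 'moment': array([ 0.00448524,  0.02942956, -0.02165932]), 'grasp_force': 0.0, 'width': 87.90087075705374}
```

View pics/top0.png

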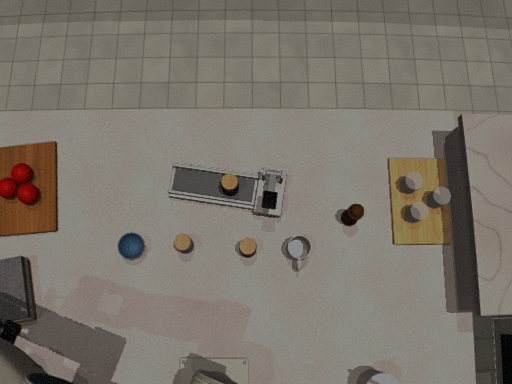

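View pics/side0.png

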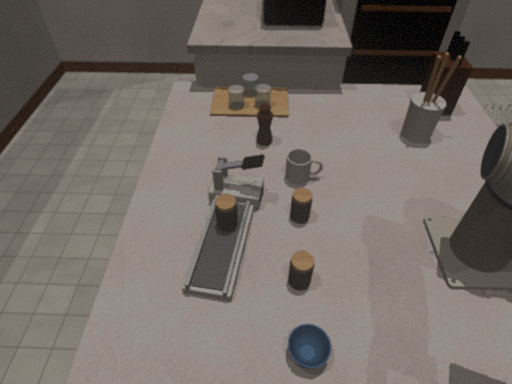

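Top: lids at (230,180) (on shelf, near the housing), (183,242), (248,246); mug (298,250), mill (353,213), bowl (131,246), lever pad (270,200). Side shows the same: lids at (227,202), (302,262), (302,197), with the lever pad at about (254,160).

```bash
cat > h.py <<'E'
import numpy as np, cv2
from workcell import ctrl
def und(d,uv):
    K=np.array([[d["fx"],0,d["cx"]],[0,d["fy"],d["cy"]],[0,0,1.]])
    return cv2.undistortPoints(np.array(uv,float).reshape(-1,1,2),K,np.array([d["k1"],0,0,0.])).reshape(-1,2)
def cast(d,uv,z):
    R=np.array(d["R"]);c=-R.T@np.array(d["t"])
    r=np.c_[und(d,uv),np.ones(len(und(d,uv)))]@R
    return c+r*((z-c[2])/r[:,2])[:,None]
def proj(d,X):
    K=np.array([[d["fx"],0,d["cx"]],[0,d["fy"],d["cy"]],[0,0,1.]])
    return cv2.projectPoints(np.array(X,float).reshape(-1,1,3),cv2.Rodrigues(np.array(d["R"]))[0],np.array(d["t"]),K,np.array([d["k1"],0,0,0.]))[0].reshape(-1,2)
def lids(d,roi):
    x0,y0,x1,y1=roi
    h=cv2.cvtColor(d["img"],cv2.COLOR_RGB2HSV)
    m=cv2.inRange(h,(8,90,90),(25,255,255)); k=np.zeros_like(m);k[y0:y1,x0:x1]=m[y0:y1,x0:x1]
    n,_,s,c=cv2.connectedComponentsWithStats(k)
    return [(c[i],s[i,4],s[i,:4]) for i in range(1,n) if s[i,4]>60]
E
python3 - <<'E'
from h import *
S=ctrl.get_image("side");T=ctrl.get_image("top")
for n,d,roi in(("top",T,(150,160,300,270)),("side",S,(180,180,340,290))):
    for c,a,b in lids(d,roi):
        print(n,c.round(1),a,b,cast(d,[c],85)[0].round(1),cast(d,[c],115)[0].round(1))
cv2.imwrite("pics/tc.png",cv2.resize(T["img"][155:225,160:295,::-1],None,fx=5.5,fy=5.5,interpolation=cv2.INTER_CUBIC))
cv2.imwrite("pics/sc.png",cv2.resize(S["img"][145:305,175:335,::-1],None,fx=3.7,fy=3.7,interpolation=cv2.INTER_CUBIC))
E
```

```text
top [229.2 181. ] 206 [221 174  17  15] [663.8 -48.6  85. ] [655.9 -49.5 115. ]
top [181.9 241.6] 211 [174 234  17  16] [467.6  98.1  85. ] [463.6  94.3 115. ]
top [247.3 245.6] 213 [239 238  17  16] [ 455.5 -106.8   85. ] [ 451.8 -106.7  115. ]
side [302.  194.9] 216 [293 188  19  15] [ 456.5 -109.3   85. ] [461.1 -81.1 115. ]
side [225.2 201.4] 246 [216 194  20  16] [660.7 -78.7  85. ] [656.7 -51.8 115. ]
side [302.1 260.6] 346 [291 251  23  20] [468.7  97.4  85. ] [472.8 117.  115. ]
```

View pics/tc.png

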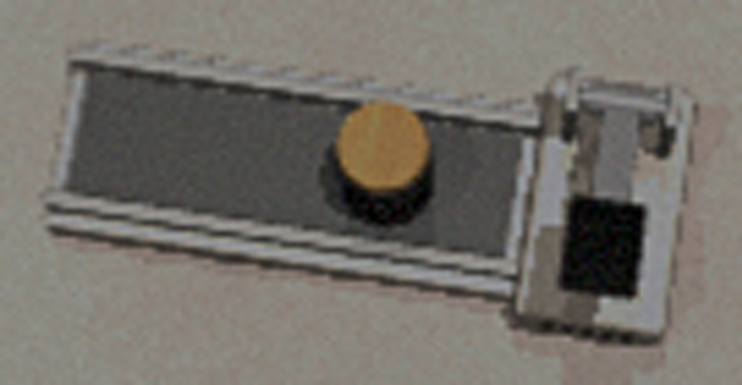

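View pics/sc.png

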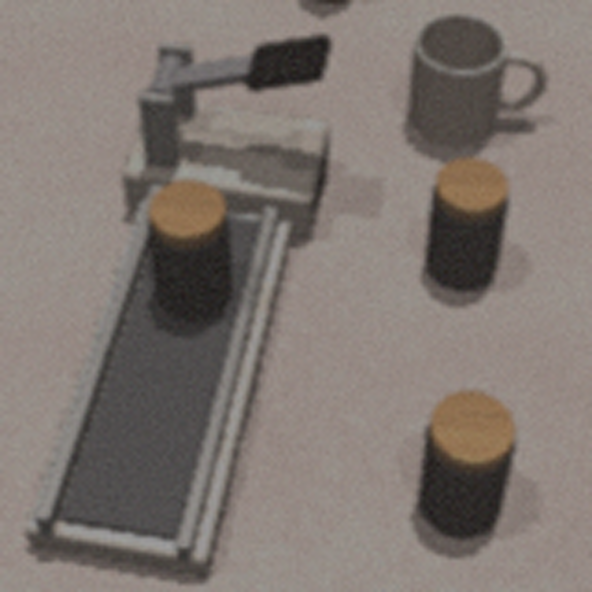

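The crops show the shelf floor's corners in the full top picture at about (175,167), (172,190), (252,202) and (256,179). The released lever points towards the robot and both loose canisters stand clear of everything. Next I fit the floor edges.

Run:
```python
from h import *
T=ctrl.get_image("top");g=cv2.GaussianBlur(cv2.cvtColor(T["img"],cv2.COLOR_RGB2GRAY).astype(np.float32),(3,3),0)
P=np.array([[175.5,167.4],[172.4,190],[252.4,201.7],[255.8,179.2]])  # BL FL FR BR
def edge(p,q,skip=None):
    out=[];n=np.array([p[1]-q[1],q[0]-p[0]]);n=n/np.linalg.norm(n); s=np.arange(-3.5,3.6,.25)
    for f in np.linspace(.08,.92,40):
        if skip and skip[0]<f<skip[1]: continue
        c=p+f*(q-p); pts=c+s[:,None]*n
        v=cv2.remap(g,pts[:,0].astype(np.float32),pts[:,1].astype(np.float32),cv2.INTER_LINEAR).ravel()
        w=np.abs(np.diff(v)); out.append(c+n*(s[w.argmax()]+.125))
    return np.array(out)
E=dict(back=(0,3,30,(.5,.85)),front=(1,2,38,(.6,.9)),left=(0,1,30,None),right=(3,2,30,None))
L={}
for k,(i,j,z,sk) in E.items():
    e=edge(P[i],P[j],sk);X=cast(T,e,z)[:,:2]
    for _ in range(3):
        vx,vy,x0,y0=cv2.fitLine(X.astype(np.float32),cv2.DIST_HUBER,0,.01,.01).ravel()
        r=np.abs((X-[x0,y0])@[-vy,vx]);X=X[r<max(2.,2*np.median(r))]
    L[k]=(np.array([x0,y0]),np.array([vx,vy])); print(k,len(X),"res",r.std().round(2),"dir",np.degrees(np.arctan2(vy,vx)).round(2),"p",x0.round(1),y0.round(1))
a=0
def inter(A,B):
    t=np.linalg.solve(np.c_[A[1],-B[1]],B[0]-A[0]);return A[0]+t[0]*A[1]
C=[inter(L[a],L[b]) for a,b in(("back","left"),("front","left"),("front","right"),("back","right"))]
print(np.round(C,1),np.mean(C,0).round(1),[np.linalg.norm(C[i]-C[i-1]).round(1) for i in range(4)])
# lever pad
m=cv2.inRange(g,0,35).copy();k=np.zeros_like(m);k[185:212,258:282]=m[185:212,258:282]
M=cv2.moments(k,True);c=[M["m10"]/M["m00"],M["m01"]/M["m00"]];print("pad",c,cast(T,[c],148).round(1))
```

```text
back 23 res 0.53 dir 81.41 p 715.6 26.4
front 26 res 0.62 dir 81.36 p 630.8 44.9
left 29 res 0.56 dir -9.14 p 681.3 141.2
right 37 res 0.44 dir -9.45 p 647.1 -126.4
[[ 731.8  133. ]
 [ 646.3  146.8]
 [ 605.8 -119.5]
 [ 691.4 -133.8]] [668.8   6.6] [np.float32(269.8), np.float32(86.6), np.float32(269.4), np.float32(86.8)]
pad [268.8955223880597, 199.44278606965173] [[ 589.2 -172.5  148. ]]
```

```bash
cat >> h.py <<'E'
from scipy.spatial.transform import Rotation as Ro
def todo(x,y,z,yaw=-0.152):
    o=ctrl.get_obs();R=Ro.from_rotvec(o["orientation"])
    s,c=np.sin(yaw),np.cos(yaw);G=Ro.from_matrix(np.array([[-s,c,0],[c,s,0],[0,0,-1.]]))
    print("t",round(o["t"],2),"tcp",o["ee_pos"].round(1),"delta tool",R.inv().apply(np.array([x,y,z])-o["ee_pos"]).round(1),"rot",(R.inv()*G).as_rotvec().round(3),"F",o["ft_force"].round(1),"w",round(o["width"],1),"q",o["qpos"].round(2))
E
J="python3 jog.py"
$J '[[0,0,0,0,0,0.12],[0,0,0,0,0,0.12],[0,0,0,0,0,0.12],[0,0,0,0,0,0.12],[0,0,0,0,0,0.12]]' 88
$J '[[0,0,0,0,0,0.12],[0,0,0,0,0,0.12],[0,0,0,0,0,0.12],[0,0,0,0,0,0.12],[0,0,0,0,0,0.12]]'
$J '[[0,0,0,0,0,0.1],[0,0,0,0,0,0.09],[0,0,0,0,0,0]]'
python3 -c "
from h import *
todo(468.2,97.7,130)"
```

```text
t: 0.67
ee_pos: [205.9, 590.0, 239.5]
orientation: [1.425, 2.8, -0.0]
ft_force: [0.7, 0.6, -0.4]
width: 87.9
grasp_force: 0.0
t: 1.08
ee_pos: [205.9, 590.0, 239.5]
orientation: [2.189, 2.253, -0.0]
ft_force: [0.0, -0.9, 0.2]
width: 87.4
grasp_force: 0.0
t: 1.33
ee_pos: [205.9, 590.0, 239.5]
orientation: [2.39, 2.039, -0.0]
ft_force: [0.6, 0.8, 0.3]
width: 87.6
grasp_force: 0.0
t 1.33 tcp [205.9 590.  239.5] delta tool [-444.8  336.6  109.7] rot [-0.     0.    -0.006] F [0.6 0.8 0.3] w 87.6 q [ 1.22  0.42  1.63 -0.    1.09  1.37]
```

```bash
J="python3 jog.py"
$J '[[-22,17,5,0,0,0],[-22,17,5,0,0,0],[-22,17,5,0,0,0],[-22,17,5,0,0,0],[-22,17,5,0,0,0]]' >/dev/null
$J '[[-22,17,5,0,0,0],[-22,17,5,0,0,0],[-22,17,5,0,0,0],[-22,17,5,0,0,0],[-22,17,5,0,0,0]]' >/dev/null
$J '[[-22,17,5,0,0,0],[-22,17,5,0,0,0],[-22,17,5,0,0,0],[-22,17,5,0,0,0],[-22,17,5,0,0,0]]' >/dev/null
$J '[[-22,17,5,0,0,0],[-22,17,5,0,0,0],[-22,17,5,0,0,0],[-22,17,5,0,0,-0.006],[0,0,0,0,0,0]]' >/dev/null
python3 -c "
from h import *
todo(468.2,97.7,50)"
```

```text
t 3.0 tcp [462.2 124.3 144.2] delta tool [-25.3   9.8  94.2] rot [0.001 0.001 0.003] F [0.1 0.3 0.3] w 88.2 q [ 0.24  0.36  2.02 -0.    0.77  0.39]
```

```bash
J="python3 jog.py"
$J '[[-25.3,9.8,0,0,0,0],[0,0,0,0,0,0],[0,0,32,0,0,0],[0,0,32,0,0,0],[0,0,30,0,0,0]]' >/dev/null
$J '[[0,0,0,0,0,0]]'
python3 -c "
from h import *
todo(468.2,97.7,50)"
$J '[[0,0,0,0,0,0],[0,0,0,0,0,0],[0,0,0,0,0,0],[0,0,0,0,0,0],[0,0,0,0,0,0]]' 40
$J '[[0,0,0,0,0,0],[0,0,0,0,0,0],[0,0,0,0,0,0]]'
python3 -c "
from h import *
todo(675.1,71.1,190)"
```

```text
t: 3.5
ee_pos: [463.1, 100.8, 46.7]
orientation: [-2.376, -2.049, 0.011]
ft_force: [-0.7, 0.6, 0.1]
width: 88.1
grasp_force: 0.0
t 3.5 tcp [463.1 100.8  46.7] delta tool [-2.3  5.5 -3.4] rot [-0.008  0.003  0.005] F [-0.7  0.6  0.1] w 88.1 q [0.19 0.54 2.05 0.   0.55 0.34]
t: 3.92
ee_pos: [467.4, 101.0, 52.1]
orientation: [2.379, 2.049, 0.004]
ft_force: [-0.1, -0.8, 2.0]
width: 58.1
grasp_force: 0.9
t: 4.17
ee_pos: [467.6, 101.0, 52.0]
orientation: [2.38, 2.049, 0.004]
ft_force: [-0.5, 0.1, 9.3]
width: 55.8
grasp_force: 30.0
t 4.17 tcp [467.6 101.   52. ] delta tool [   1.4  209.9 -137.4] rot [ 0.003 -0.001  0.003] F [-0.5  0.1  9.3] w 55.8 q [0.19 0.53 2.05 0.   0.55 0.34]
```

```bash
J="python3 jog.py"
$J '[[0,0,-20,0,0,0],[0,0,-35,0,0,0],[0,0,-35,0,0,0],[0,0,-35,0,0,0],[0,0,-13,0,0,0]]' >/dev/null
$J '[[-15,35,0,0,0,0],[-15,35,0,0,0,0],[-15,35,0,0,0,0],[0,35,0,0,0,0],[0,35,0,0,0,0]]' >/dev/null
$J '[[0,0,0,0,0,0],[0,0,0,0,0,0],[0,0,0,0,0,0]]'
python3 -c "
from h import *
todo(666.3,13.6,190)
S=ctrl.get_image('side');cv2.imwrite('pics/s2.png',S['img'][...,::-1])
for c,a,b in lids(S,(100,60,400,300)): print(c.round(1),a)
"
```

```text
t: 5.25
ee_pos: [631.4, 30.2, 187.9]
orientation: [-2.38, -2.049, 0.003]
ft_force: [-0.2, 0.9, -3.4]
width: 55.4
grasp_force: 30.0
t 5.25 tcp [631.4  30.2 187.9] delta tool [-11.3  36.9  -2.2] rot [-0.003  0.     0.003] F [-0.2  0.9 -3.4] w 55.4 q [0.03 0.49 1.65 0.   1.   0.18]
[280.9 111. ] 131
[302. 195.] 220
```

View pics/s2.png

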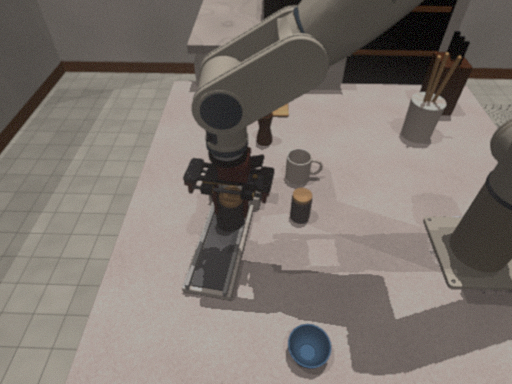

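The canister hangs upright between the fingers (about (233,210)); canister c is still at (302,205). Next: line up and lower.

```bash
J="python3 jog.py"
$J '[[-6,18,0,0,0,0],[-5,19,0,0,0,0],[0,0,0,0,0,0.003],[0,0,0,0,0,0]]' 
python3 -c "
from h import *
todo(666.3,13.6,84)
T=ctrl.get_image('top');cv2.imwrite('pics/t3.png',T['img'][...,::-1])
"
$J '[[0,0,25,0,0,0],[0,0,25,0,0,0],[0,0,25,0,0,0],[0,0,15,0,0,0],[0,0,0,0,0,0]]' >/dev/null
$J '[[0,0,0,0,0,0],[0,0,0,0,0,0]]'
python3 -c "
from h import *
todo(666.3,13.6,82)"
```

```text
t: 5.63
ee_pos: [667.1, 14.0, 188.6]
orientation: [-2.384, -2.046, 0.001]
ft_force: [-0.2, 0.2, -4.3]
width: 55.8
grasp_force: 30.0
t 5.63 tcp [667.1  14.  188.6] delta tool [ -0.5  -0.6 104.6] rot [-0.001  0.    -0.   ] F [-0.2  0.2 -4.3] w 55.8 q [0.   0.54 1.57 0.   1.04 0.16]
t: 6.27
ee_pos: [668.5, 14.1, 100.1]
orientation: [2.383, 2.046, 0.002]
ft_force: [0.8, -0.0, -3.3]
width: 56.1
grasp_force: 30.0
t 6.27 tcp [668.5  14.1 100.1] delta tool [-0.8 -2.1 18.1] rot [ 0.002 -0.     0.   ] F [ 0.8 -0.  -3.3] w 56.1 q [0.   0.65 1.6  0.   0.88 0.16]
```

```bash
J="python3 jog.py"
$J '[[-0.8,-2,8,0,0,0],[0,0,7,0,0,0],[0,0,0,0,0,0],[0,0,0,0,0,0],[0,0,1,0,0,0]]' 
$J '[[0,0,1,0,0,0],[0,0,0,0,0,0],[0,0,0,0,0,0]]' 
python3 -c "
from h import *
todo(666.3,13.6,82)"
```

```text
t: 6.68
ee_pos: [665.9, 13.4, 82.9]
orientation: [2.384, 2.046, 0.001]
ft_force: [0.0, 0.6, -3.7]
width: 55.5
grasp_force: 30.0
t: 6.93
ee_pos: [666.0, 13.4, 82.1]
orientation: [2.383, 2.046, 0.001]
ft_force: [-0.2, -0.3, -0.0]
width: 55.8
grasp_force: 30.0
t 6.93 tcp [666.   13.4  82.1] delta tool [0.3 0.2 0.1] rot [ 0.001 -0.    -0.   ] F [-0.2 -0.3 -0. ] w 55.8 q [ 0.    0.67  1.61 -0.    0.85  0.15]
```

Contact (force −3.7 → 0). Release and rise; the open fingers only need to clear the rails (tips at z≈65 > 44).

```bash
J="python3 jog.py"
$J '[[0,0,0,0,0,0],[0,0,0,0,0,0],[0,0,0,0,0,0],[0,0,0,0,0,0],[0,0,0,0,0,0]]' 88 
$J '[[0,0,-20,0,0,0],[0,0,-30,0,0,0],[0,0,-30,0,0,0],[0,0,-20,0,0,0],[0,-20,0,0,0,0]]' >/dev/null
$J '[[-20,-35,0,0,0,0],[-20,-35,0,0,0,0],[-20,-35,0,0,0,0],[-20,-35,0,0,0,0],[0,-25,0,0,0,0]]' >/dev/null
$J '[[0,0,0,0,0,0],[0,0,0,0,0,0]]' >/dev/null
python3 -c "
from h import *
todo(456,-108,50)
S=ctrl.get_image('side');T=ctrl.get_image('top')
cv2.imwrite('pics/s4.png',S['img'][...,::-1]);cv2.imwrite('pics/t4.png',T['img'][...,::-1])
for n,d,roi in(('top',T,(150,160,300,270)),('side',S,(180,180,340,290))):
    for c,a,b in lids(d,roi): print(n,c.round(1),a,b,cast(d,[c],85)[0].round(1),cast(d,[c],115)[0].round(1))
"
```

```text
t: 7.35
ee_pos: [665.8, 13.4, 81.8]
orientation: [2.384, 2.046, 0.0]
ft_force: [0.3, 0.1, 0.9]
width: 85.0
grasp_force: 0.0
t 8.35 tcp [470.2 -37.8 182.2] delta tool [-71.6  -3.5 132.1] rot [ 0.001 -0.    -0.001] F [ 0.5  0.2 -0.4] w 87.7 q [-0.11  0.28  2.01  0.    0.85  0.05]
top [210.1 177.8] 211 [202 170  17  16] [674.4  13.   85. ] [666.4  10.8 115. ]
top [229.1 181. ] 208 [221 174  17  15] [663.7 -48.4  85. ] [655.9 -49.4 115. ]
top [248.1 245.7] 194 [241 238  15  16] [ 455.3 -109.1   85. ] [ 451.5 -108.9  115. ]
side [302.  194.9] 217 [293 188  19  15] [ 456.6 -109.3   85. ] [461.2 -81.1 115. ]
side [225.3 201.6] 255 [216 194  20  16] [660.4 -78.1  85. ] [656.5 -51.2 115. ]
side [219.  219.6] 307 [209 211  21  18] [671.  -16.5  85. ] [666.6   7.8 115. ]
```

View pics/s4.png

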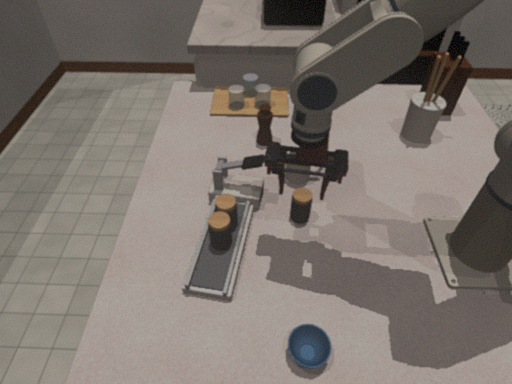

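Canister b stands upright next to a (lids at (219,220) and (226,202)), with about 60 mm between centres. Now canister c.

```bash
J="python3 jog.py"
$J '[[-35,-2,0,0,0,0],[-36,-2,0,0,0,0],[0,0,30,0,0,0],[0,0,30,0,0,0],[0,0,0,0,0,0]]' >/dev/null
$J '[[0,0,0,0,0,0],[0,0,0,0,0,0]]' >/dev/null
python3 -c "
from h import *
todo(456,-108.5,50)"
```

```text
t 9.03 tcp [ 457.3 -107.1  122.3] delta tool [-1.5 -1.1 72.3] rot [0.001 0.    0.001] F [ 0.  -0.3  0.1] w 87.6 q [-0.26  0.39  2.05  0.    0.71 -0.1 ]
```

```bash
J="python3 jog.py"
$J '[[-1.5,-1,25,0,0,0],[0,0,25,0,0,0],[0,0,20,0,0,0],[0,0,0,0,0,0],[0,0,0,0,0,0]]' >/dev/null
$J '[[0,0,0,0,0,0],[0,0,0,0,0,0],[0,0,0,0,0,0],[0,0,0,0,0,0],[0,0,0,0,0,0]]' 40 >/dev/null
$J '[[0,0,0,0,0,0],[0,0,0,0,0,0],[0,0,0,0,0,0]]'
python3 -c "
from h import *
todo(456,-108.5,190)"
$J '[[0,0,-20,0,0,0],[0,0,-35,0,0,0],[0,0,-35,0,0,0],[0,0,-35,0,0,0],[0,0,-15,0,0,0]]' >/dev/null
$J '[[0,0,0,0,0,0],[0,0,0,0,0,0]]' 
python3 -c "
from h import *
todo(675.8,71.1,190)"
```

```text
t: 10.12
ee_pos: [455.3, -108.7, 52.3]
orientation: [2.383, 2.046, 0.001]
ft_force: [-0.7, -0.2, 7.3]
width: 55.5
grasp_force: 30.0
t 10.12 tcp [ 455.3 -108.7   52.3] delta tool [   0.3    0.8 -137.7] rot [ 0.001  0.    -0.   ] F [-0.7 -0.2  7.3] w 55.5 q [-0.26  0.53  2.07  0.    0.54 -0.11]
t: 10.7
ee_pos: [454.7, -108.5, 191.8]
orientation: [2.383, 2.046, 0.001]
ft_force: [0.8, 0.2, -4.0]
width: 55.5
grasp_force: 30.0
t 10.7 tcp [ 454.7 -108.5  191.8] delta tool [211.1 191.4   1.9] rot [ 0.001  0.    -0.   ] F [ 0.8  0.2 -4. ] w 55.5 q [-0.26  0.26  2.01 -0.    0.87 -0.11]
```

```bash
J="python3 jog.py"
$J '[[30,10,0,0,0,0],[35,10,0,0,0,0],[35,10,0,0,0,0],[35,10,0,0,0,0],[35,10,0,0,0,0]]' >/dev/null
$J '[[30,25,0,0,0,0],[11,35,0,0,0,0],[0,35,0,0,0,0],[0,30,0,0,0,0],[0,15,0,0,0,0]]' >/dev/null
$J '[[0,0,0,0,0,0],[0,0,0,0,0,0],[0,0,0,0,0,0]]' >/dev/null
python3 -c "
from h import *
todo(675.6,70.5,84)"
```

```text
t 11.78 tcp [672.3  71.1 189. ] delta tool [ -0.    3.9 105. ] rot [-0.005  0.001 -0.   ] F [-0.3 -0.1 -3.6] w 55.5 q [0.09 0.55 1.54 0.   1.05 0.24]
```

```bash
J="python3 jog.py"
$J '[[0,1,25,0,0,0],[0,0,25,0,0,0],[0,0,25,0,0,0],[0,0,15,0,0,0],[0,0,0,0,0,0]]' >/dev/null
$J '[[0,0,0,0,0,0],[0,0,0,0,0,0],[0,0,0,0,0,0]]' >/dev/null
python3 -c "
from h import *
todo(675.6,70.5,82)"
```

```text
t 12.45 tcp [676.6  71.2 103.5] delta tool [-0.9 -1.  21.5] rot [ 0.003 -0.001  0.   ] F [ 0.   0.8 -2.2] w 55.3 q [0.09 0.66 1.58 0.   0.9  0.24]
```

```bash
J="python3 jog.py"
$J '[[-0.9,-1,10,0,0,0],[0,0,8,0,0,0],[0,0,0,0,0,0],[0,0,0,0,0,0],[0,0,1,0,0,0]]' 
$J '[[0,0,1,0,0,0],[0,0,1,0,0,0],[0,0,0,0,0,0],[0,0,0,0,0,0]]' 
python3 -c "
from h import *
todo(675.6,70.5,82)"
```

```text
t: 12.87
ee_pos: [674.4, 70.3, 82.6]
orientation: [-2.384, -2.046, 0.0]
ft_force: [0.0, -0.2, -4.0]
width: 55.7
grasp_force: 30.0
t: 13.2
ee_pos: [674.5, 70.4, 82.2]
orientation: [2.384, 2.046, 0.0]
ft_force: [-4.5, -0.3, 7.8]
width: 55.7
grasp_force: 30.0
t 13.2 tcp [674.5  70.4  82.2] delta tool [0.3 1.1 0.2] rot [ 0. -0. -0.] F [-4.5 -0.3  7.8] w 55.7 q [0.09 0.69 1.58 0.   0.87 0.24]
```

```bash
J="python3 jog.py"
$J '[[0,0,0,0,0,0],[0,0,0,0,0,0],[0,0,0,0,0,0],[0,0,0,0,0,0],[0,0,0,0,0,0]]' 88 >/dev/null
$J '[[0,0,-20,0,0,0],[0,0,-35,0,0,0],[0,0,-35,0,0,0],[0,0,-30,0,0,0],[0,-25,0,0,0,0]]' >/dev/null
$J '[[-30,-30,0,0,0,0],[-35,-20,0,0,0,0],[-35,0,0,0,0,0],[-35,0,0,0,0,0],[-35,0,0,0,0,0]]' 0 >/dev/null
$J '[[-35,0,0,0,0,0],[-30,0,0,0,0,0],[0,0,0,0,0,0],[0,0,0,0,0,0],[0,0,0,0,0,0]]' >/dev/null
python3 -c "
from h import *
todo(582.4,-172.5,190)
S=ctrl.get_image('side');T=ctrl.get_image('top')
cv2.imwrite('pics/s5.png',S['img'][...,::-1]);cv2.imwrite('pics/t5.png',T['img'][...,::-1])
for n,d,roi in(('top',T,(150,150,300,230)),('side',S,(180,180,260,290))):
    for c,a,b in lids(d,roi): print(n,c.round(1),a,b,cast(d,[c],115)[0].round(1))
"
```

```text
t 14.87 tcp [ 565.3 -149.8  200.6] delta tool [-19.9  20.4  10.6] rot [-0.    -0.    -0.001] F [-0.9 -0.2 -0.3] w 24.7 q [-0.28  0.41  1.75  0.    0.98 -0.13]
top [190.6 175. ] 202 [183 168  16  15] [675.6  72.7 115. ]
top [210.1 177.9] 211 [202 170  17  16] [666.2  10.8 115. ]
top [228.6 180.3] 178 [221 174  17  15] [658.1 -47.9 115. ]
side [225.1 201.5] 250 [216 194  20  16] [657.  -51.6 115. ]
side [218.9 219.6] 302 [209 211  21  18] [666.8   7.8 115. ]
side [212.2 240.7] 350 [201 231  23  20] [676.1  70.3 115. ]
```

View pics/s5.png

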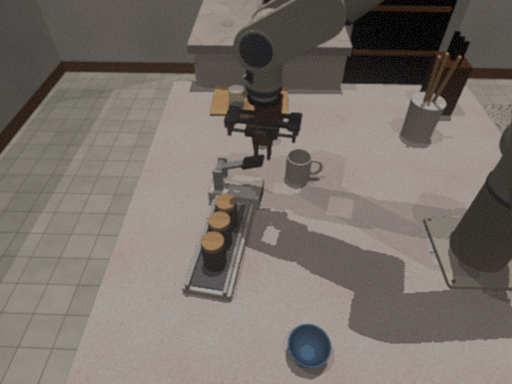

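Three canisters stand in one straight row (lids (226,202), (219,220), (212,241)), gaps about 4–7 mm. Now the lever.

```bash
J="python3 jog.py"
$J '[[-10,10,0,0,0,0],[-10,10,0,0,0,0],[0,0,0,0,0,0],[0,0,0,0,0,0],[0,0,10,0,0,0]]' 0 >/dev/null
$J '[[0,0,0,0,0,0],[0,0,0,0,0,0],[0,0,0,0,0,0]]'
python3 -c "
from h import *
todo(582.4,-172.5,133)"
```

```text
t: 15.63
ee_pos: [581.7, -172.5, 190.3]
orientation: [-2.383, -2.046, 0.001]
ft_force: [0.1, 0.4, -0.6]
width: 0.2
grasp_force: 0.0
t 15.63 tcp [ 581.7 -172.5  190.3] delta tool [ 0.1  0.8 57.3] rot [-0.001 -0.     0.   ] F [ 0.1  0.4 -0.6] w 0.2 q [-0.31  0.46  1.71  0.    0.98 -0.16]
```

```bash
J="python3 jog.py"
$J '[[0,0,12,0,0,0],[0,0,10,0,0,0],[0,0,8,0,0,0],[0,0,0,0,0,0],[0,0,0,0,0,0]]'
$J '[[0,0,8,0,0,0],[0,0,6,0,0,0],[0,0,4,0,0,0],[0,0,0,0,0,0],[0,0,0,0,0,0]]'
$J '[[0,0,4,0,0,0],[0,0,2,0,0,0],[0,0,0,0,0,0],[0,0,0,0,0,0],[0,0,0,0,0,0]]'
python3 -c "
from h import *
todo(582.4,-172.5,133)"
```

```text
t: 16.05
ee_pos: [581.7, -172.8, 160.1]
orientation: [-2.383, -2.046, 0.001]
ft_force: [-1.5, 1.2, 5.2]
width: 1.0
grasp_force: 2.3
t: 16.47
ee_pos: [581.3, -172.9, 142.7]
orientation: [-2.383, -2.045, 0.002]
ft_force: [-3.5, 0.1, 6.6]
width: 0.5
grasp_force: 3.3
t: 16.88
ee_pos: [581.4, -172.9, 137.1]
orientation: [-2.383, -2.046, 0.001]
ft_force: [-3.3, 0.5, 7.9]
width: 0.4
grasp_force: 3.7
t 16.88 tcp [ 581.4 -172.9  137.1] delta tool [0.5 0.9 4.1] rot [-0.001 -0.    -0.   ] F [-3.3  0.5  7.9] w 0.4 q [-0.31  0.53  1.74 -0.    0.88 -0.16]
```

```bash
J="python3 jog.py"
$J '[[0,0,2,0,0,0],[0,0,2,0,0,0],[0,0,0,0,0,0],[0,0,0,0,0,0],[0,0,0,0,0,0]]'
$J '[[0,0,0,0,0,0],[0,0,0,0,0,0],[0,0,0,0,0,0],[0,0,0,0,0,0]]'
python3 -c "
from h import *
todo(582.4,-172.5,133)
S=ctrl.get_image('side')
cv2.imwrite('pics/s6.png',cv2.resize(S['img'][130:280,170:320,::-1],None,fx=4,fy=4,interpolation=cv2.INTER_CUBIC))
# expected image of the level / released lever pad ends (settler frame)
s,c=np.sin(-.152),np.cos(-.152)
def W(x,y,z): return [665.5+c*x-s*y,7+s*x+c*y,z]
for th,n in((.35,'rel'),(.1,'.25'),(0,'level'),(-.1,'.45')):
    P=[]
    for l in(70,130):
        P.append(W(45-l*np.cos(th)-6*np.sin(th)*1,-168,110+l*np.sin(th)+6*np.cos(th)))
    print(n,((proj(S,P)-[170,130])*4).round(0).tolist())
"
```

```text
t: 17.3
ee_pos: [581.3, -172.9, 133.1]
orientation: [-2.383, -2.046, 0.002]
ft_force: [-3.6, 0.7, 8.4]
width: 0.3
grasp_force: 4.1
t: 17.63
ee_pos: [581.3, -172.8, 133.2]
orientation: [-2.383, -2.046, 0.002]
ft_force: [-4.2, 0.2, 8.1]
width: 0.4
grasp_force: 4.1
t 17.63 tcp [ 581.3 -172.8  133.2] delta tool [0.5 1.  0.2] rot [-0.002 -0.     0.   ] F [-4.2  0.2  8.1] w 0.4 q [-0.31  0.53  1.74 -0.    0.87 -0.16]
rel [[291.0, 147.0], [374.0, 135.0]]
.25 [[295.0, 166.0], [382.0, 171.0]]
level [[295.0, 173.0], [382.0, 185.0]]
.45 [[294.0, 181.0], [379.0, 198.0]]
```

View pics/s6.png

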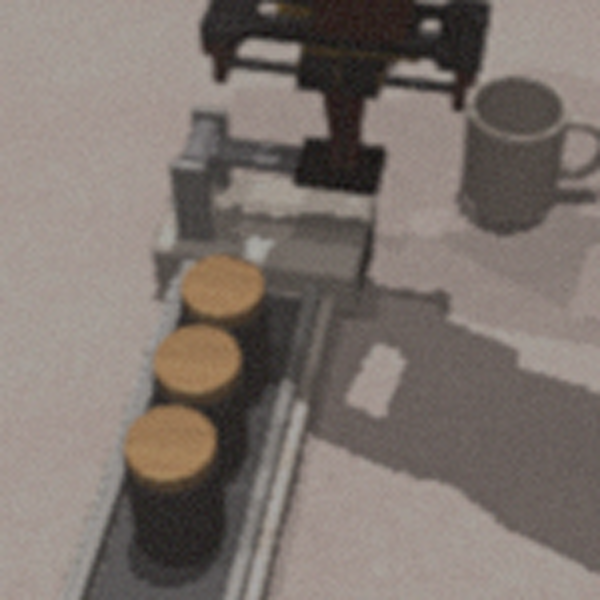

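The pad's lower edge runs from about (297,183) to (380,190) in the crop, near level. The canisters are upright. I'll measure the pad's tilt from that edge, using the released picture as a reference.

Run:
```python
from h import *
S=ctrl.get_image('side');s,c=np.sin(-.152),np.cos(-.152)
W=lambda x,y,z:[665.5+c*x-s*y,7+s*x+c*y,z]
def pred(q):
    th=.35-q;return proj(S,[W(45-l*np.cos(th)-6*np.sin(th),-168,110+l*np.sin(th)-6*np.cos(th)) for l in(70,130)])
def meas(img,q):
    g=cv2.GaussianBlur(cv2.cvtColor(img,cv2.COLOR_RGB2GRAY).astype(np.float32),(3,3),0)
    p=pred(q);out=[]
    for x in np.linspace(p[0,0]+2.5,p[1,0]-2.5,24):
        y0=np.interp(x,p[:,0],p[:,1]);y=np.arange(y0-5,y0+5,.2)
        v=cv2.remap(g,np.full(len(y),x,np.float32),y.astype(np.float32),cv2.INTER_LINEAR).ravel();out.append((x,y[np.diff(v).argmax()]+.1))
    f=cv2.fitLine(np.float32(out),cv2.DIST_HUBER,0,.01,.01).ravel();return f[1]/f[0],np.median([b for a,b in out])
for n,img,q in(("rel",cv2.imread("pics/side0.png")[...,::-1].copy(),0),("now",S["img"],.35)):
    print(n,meas(img,q))
for q in(0,.05,.25,.3,.35,.4,.45):
    p=pred(q);print(q,((p[1,1]-p[0,1])/(p[1,0]-p[0,0])).round(3),p[:,1].mean().round(2))
```

```text
rel (np.float32(-0.14363673), np.float64(167.26731847448775))
now (np.float32(0.14966409), np.float64(177.4728276878865))
0 -0.144 168.42
0.05 -0.101 169.81
0.25 0.057 175.29
0.3 0.095 176.61
0.35 0.132 177.92
0.4 0.169 179.2
0.45 0.205 180.45
```

```bash
python3 -c "
from h import *
todo(582.4,-172.5,133);print(ctrl.close_job())"
```

```text
t 17.73 tcp [ 581.3 -172.9  133.2] delta tool [0.5 1.  0.2] rot [-0.002 -0.    -0.   ] F [-4.2  1.3  8.4] w 0.5 q [-0.31  0.53  1.74 -0.    0.87 -0.16]
the job is handed in; nothing more can be done
None
```

The job is handed in at 17.7 s: the three canisters stand upright in one straight row on the shelf with gaps of about 4–7 mm, and the closed fingers hold the lever at about 0.35–0.37 rad (level is 0.35), with the mug, bowl and mill not touched.

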